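Store a vial and slide the sample chest shut

ROBOT

A 6-joint arm with a two-finger parallel gripper is mounted at the origin on a cart in front of the work surface, level with it; the furniture and walls round the work are solid. World frame = base frame: x ahead of the robot, y to its left, z up, the work surface at z = 0. Lengths are in m, angles in rad, forces in N, time in s.
With the tool pointing down it reaches from about 0.3 to 1 m from the base axis. Payload 5.1 kg.
Tool frame: the origin (TCP) lies on the mounting face of the last link; the fingertips stand 190 mm ahead of it and the grasp point (between the pads) lies 171 mm ahead of it; y points along the fingers, x is the direction in which the jaws open and shut, and the axes are right-handed (so a half turn about y gives the same grasp; the last joint's range is limited). The gripper opens to 95 mm and grips with 3 to 60 N. Pads are 20 mm wide; open, the fingers measure 119 mm over their backs; the gripper's body (75 mm by 180 mm) begins 59 mm behind the grasp point.
Start: joints at [1.018, 0.124, 1.65, -0, 1.367, -0.083], TCP at [0.294, 0.58, 0.405] pointing down, gripper open.
Joint ranges: [-2.61, 2.61], [-1.02, 2.33], [0.03, 2.71], [-1.35, 4.49], [0.32, 2.68], [-2.91, 2.91]. Speed limits (rad/s): [2.57, 2.57, 3.14, 3.14, 3.14, 3.14].

INTERFACE

Orientations are given as a rotation vector (axis times angle).
In Python, from rig import manip gives the robot as it stands. The module is installed in compiled form; this text tells all that it offers. Calls block until the motion is done:
- manip.movep(position, orientation): joint-space move of the TCP to a pose.
- manip.servo_line(position, ori=None, feed=0.15): straight line of the TCP; ori=None keeps the orientation; feed is the mean speed in m/s.
- manip.set_joints(angles): joint-space move.
- manip.release() and manip.grasp(grasp_force=None): open the fingers fully, or close them until they stop; grasp_force is the grip in N (None keeps the last).
- manip.sleep(seconds).
- manip.ik(position, orientation): joint angles nearest the present ones, or None.
- manip.get_image(name): name is "scene" or "side" or "wrist"; returns the picture (480x640x3 uint8, blue, green, red); there is no depth.
- manip.camera_model(name): a dict with "camera_matrix" (3x3 intrinsics, pixels), "pose" (4x4, takes a point from camera to world coordinates). Camera axes: x right, y up, looking along -z (the intrinsics and any distortion apply to the point x, -y, -z); pixel columns grow to the right and rows downward; lengths in m; the calibration is good to about 2 mm. A picture is of the moment at which its call begins: read the wrist's pose just before it. camera_model takes no time and is no camera call; for the wrist camera it gives the pose at the moment of the call.
A pose or a line that the arm cannot do raises manip.IKError and nothing moves.
- manip.close_job(): hands the job in, once; it reports no verdict.
Trained networks look in the newest picture that a camera, given by its name, has taken for a name from the list of things; names that differ only in an ending like _2 or _b are one class to them, and where a whole thing is asked for, a point or a joint stands for the part that bears it (a point fixed in the world has none). Each returns a list of dicts, best first, with "p" (0 to 1); they miss things now and then, are a little off and sometimes report something else, mostly with a low value. They report only what shows in the picture. A call takes as long as a camera call. They do not tell look-alikes from the thing itself.
- manip.boxes_of(query, camera): "xyz" ([x, y, z] in m, in world coordinates, good to about 4 mm: the middle of the surface that is visible of it).
Readings, each from a call of its own:
- manip.read_t(): time.
- manip.read_q(): joint angles.
- manip.read_qd(): joint speeds.
- manip.read_joint_efforts(): joint torques, N m.
- manip.read_position(): TCP position.
- manip.read_ee_rot(): TCP orientation.
- manip.read_force(): force on the tool from outside, world axes, zero at the start.
- manip.read_torque(): the same for the moment, N m.
- manip.read_opening(): opening from 0.0 (shut) to 1.0 (fully open).
Only numpy, scipy, OpenCV 4.12 (cv2) and the standard library are available. Lean on these libraries where they do the work, as an engineer would, in place of code of your own. Each camera call takes 0.05 s, during which the arm holds its last target.

TASK

Stand the black-capped sample vial upright in the pocket inside the white sample chest, then push the blue sliding hatch along its track, gently and without gripping it, until it is fully home against the metal closing strip and the spring catch holds it shut after you let go. Never force the hatch (stay below about 25 N), and leave the white-capped vial, the blue jar and everything else where they are.

Things in the scene. Friction and masses are not known exactly. Their poses are not given: they have to be found in the camera images.
- vial_black: sample vial, clear glass with a black screw cap, about 22 mm in diameter and 51 mm tall, 20 to 45 g, standing loose on the worktop among a white-capped vial and a blue jar. Origin: centre of its underside, z up. Grasp it round the body from above, tips no lower than 20 mm above its underside so that they clear the insert.
- vial_white: bystander: similar vial with a white cap, 22 mm in diameter, 51 mm tall, loose, standing on the worktop; origin at the centre of its underside. Must not be moved by 20 mm or more.
- jar_small: bystander: blue jar with a blue lid, 49 mm in diameter, 63 mm tall, loose, standing on the worktop; origin at the centre of its underside. Must not be moved by 20 mm or more.
- chest: white top-loading sample chest, 150 (x) x 290 (y) x 87 mm (z), fixed to the worktop; origin: centre of its underside, z up, y along the hatch's track: the hatch opens towards +y, closes towards -y. The +y half is a solid deck under the hatch, its top 74 mm above the origin. Grey rails along both long sides stand to 87 mm, 128 mm apart inside.
- cavity (a point): middle of the chest's open cavity, 74 mm above the chest's underside, x 0, y -50 mm in its frame, axes as the chest's. The cavity is 130 mm wide in x and spans 63 mm either way in y, less what the hatch covers; the grey insert's top lies 44 mm below this point. A small catch foot sticks in at the -y end, at x from 48 to 63 mm, reaching at most to y -70 mm from the chest's middle.
- pocket (a point): centre of the yellow floor of the round pocket in the grey insert in the cavity: 28 mm in diameter, 14 mm deep, axis upright; 16 mm above the chest's underside, at x 0, y -50 mm in the chest's frame. Axes as the chest's. A vial standing in it passes under the hatch with 9 mm to spare.
- track_end (a point): fixed mark at the chest's -y end (x 0, y -145 mm, 74 mm high in its frame; axes as the chest's). Near it a metal closing strip with a black rubber face stands across the track, to 95 mm above the chest's underside; the hatch closes against it. It was set by hand: its face lies 26 to 55 mm in from this mark. Its sprung ball catch, in the cavity's corner, holds the shut hatch.
- push_face (a point): middle of the hatch's rear end face (its +y end, yellow stripe), the face to push towards the chest's -y; 15 mm above the deck. Axes as the chest's. The blue hatch is a flat block 112 mm wide (x), 125 mm long (y), from 76 to 98 mm above the chest's underside: too wide to grip. The point moves with the hatch, along y only.
- hatch (a joint): hatch position in m, grows as it opens, 0.112 to 0.126 at the start. Sliding takes 3 to 5 N; a spring reopens it to about 0.067 if not caught. Near the end the catch is a bump of 8 to 12 N in all, passed 2.5 mm before the hatch meets the strip hard. Home reads 0.001 to 0.032, as the strip is set: push slowly until the force passes 15 N, then stop at once and back off.
Things that resemble listed ones, but are neither listed nor needed, are in the scene too. What is shaped like the vial_black but brown or orange is not meant.

How it is judged:
By the outcome, as a careful person would: the job done as asked, in the order asked, and still so for the second after the job is handed in, with the robot touching nothing.
It also fails if it takes over 64 s, if anything falls off the work surface, if the arm or the gripper's body presses on something with over 40 N, if the wrist force passes 120 N, or if a joint passes its speed limit or range.

## Working session

There is one attempt and no reset: what is moved stays moved. The work goes in short steps, each a Python script; the robot and the scene stay as the last script left them, time stands still between calls to the robot, and variables do not carry over. Pictures are saved under pics/ and viewed, and the job is handed in when it is done.

```bash
mkdir -p pics; python3 - <<'E'
from rig import manip
import cv2
for n in ["scene","side","wrist"]:
    cv2.imwrite(f"pics/{n}0.png",manip.get_image(n))
    for q in ["vial_black","vial_white","jar_small","chest","push_face","hatch"]:
        try:
            print(n,q,[(round(d['p'],2),[round(float(v),4) for v in d['xyz']]) for d in manip.boxes_of(q,n)[:4]])
        except Exception as e: print(n,q,repr(e))
print(manip.read_t(),manip.read_ee_rot(),manip.read_position())
E
```

```text
scene vial_black [(0.68, [0.4725, -0.1628, 0.0378]), (0.58, [0.3551, -0.1751, 0.0289]), (0.46, [0.4002, -0.133, 0.0348])]
scene vial_white [(0.75, [0.4443, -0.2189, 0.0331])]
scene jar_small [(0.71, [0.4454, -0.3228, 0.0423])]
scene chest [(0.91, [0.4661, 0.3052, 0.0749])]
scene push_face [(0.86, [0.5004, 0.3385, 0.0978]), (0.57, [0.4627, 0.3025, 0.0711])]
scene hatch [(0.61, [0.5011, 0.3387, 0.0988])]
side vial_black [(0.61, [0.4703, -0.1685, 0.0237]), (0.57, [0.4037, -0.1368, 0.0313]), (0.57, [0.3487, -0.1755, 0.0312])]
side vial_white [(0.64, [0.4425, -0.2239, 0.0263])]
side jar_small [(0.94, [0.4314, -0.341, 0.0394])]
side chest [(0.8, [0.4976, 0.2985, 0.099])]
side push_face [(0.9, [0.5106, 0.3049, 0.099])]
side hatch [(0.71, [0.5143, 0.3055, 0.0918])]
wrist vial_black []
wrist vial_white []
wrist jar_small []
wrist chest [(0.81, [0.4555, 0.3874, 0.029])]
wrist push_face []
wrist hatch []
1.05 [-1.39555303 -0.85659675  0.85663786] [0.29427231 0.57955929 0.40473701]
```

View images.

View pics/scene0.png

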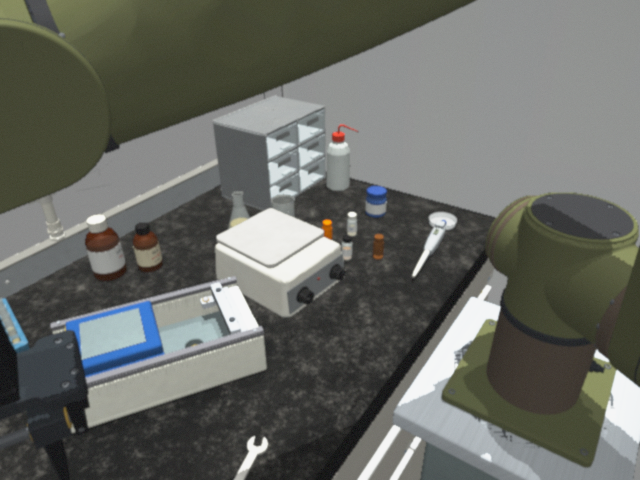

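View pics/side0.png

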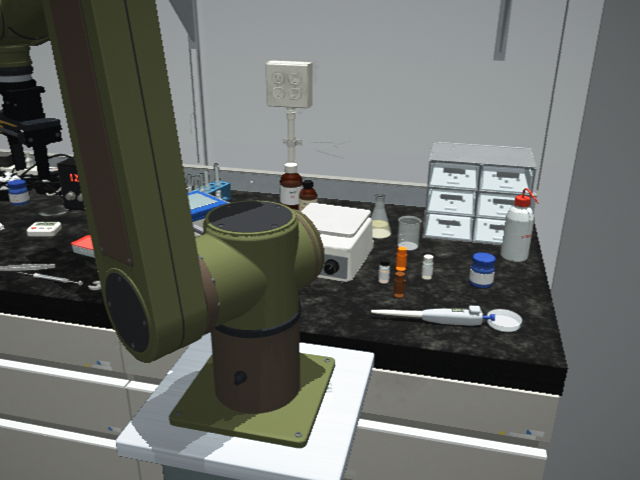

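View pics/wrist0.png

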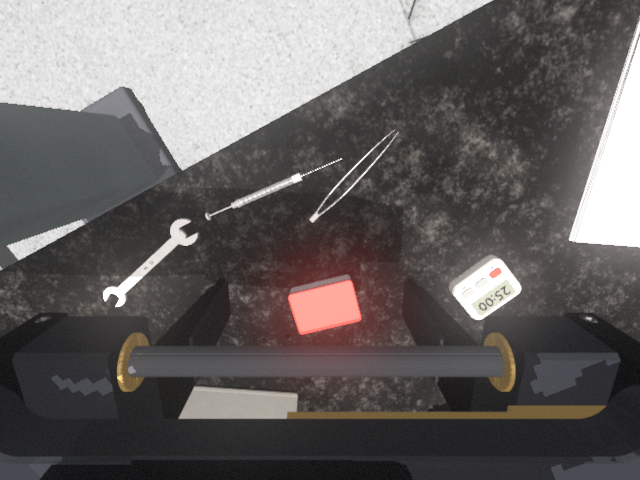

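```bash
python3 - <<'E'
from rig import manip
import numpy as np
from scipy.spatial.transform import Rotation as R
for n in ["scene","side","wrist"]:
    m=manip.camera_model(n);print(n,m.keys());print(m["camera_matrix"]);print(np.round(m["pose"],4)); print({k:v for k,v in m.items() if k not in("camera_matrix","pose")})
print(R.from_rotvec(manip.read_ee_rot()).as_matrix().round(3))
E
```

```text
scene dict_keys(['camera_matrix', 'pose'])
[[510.01185907   0.         317.28701382]
 [  0.         510.01185907 238.97227306]
 [  0.           0.           1.        ]]
[[-0.8247  0.2919 -0.4844 -0.0449]
 [-0.5654 -0.4453  0.6943  0.6218]
 [-0.013   0.8465  0.5323  0.5996]
 [ 0.      0.      0.      1.    ]]
{}
side dict_keys(['camera_matrix', 'pose'])
[[600.3485648    0.         321.05408368]
 [  0.         600.3485648  238.49494272]
 [  0.           0.           1.        ]]
[[ 0.2326  0.3933 -0.8895 -0.7164]
 [-0.9725  0.1011 -0.2096 -0.2658]
 [ 0.0075  0.9138  0.406   0.5981]
 [ 0.      0.      0.      1.    ]]
{}
wrist dict_keys(['camera_matrix', 'pose'])
[[341.90237944   0.         315.777337  ]
 [  0.         341.90237944 243.11036492]
 [  0.           0.           1.        ]]
[[ 4.534e-01 -8.517e-01 -2.626e-01  2.203e-01]
 [ 8.913e-01  4.331e-01  1.343e-01  6.175e-01]
 [-7.000e-04 -2.949e-01  9.555e-01  3.838e-01]
 [ 0.000e+00  0.000e+00  0.000e+00  1.000e+00]]
{}
[[ 0.453 -0.    -0.892]
 [ 0.892 -0.     0.453]
 [-0.    -1.     0.   ]]
```

```bash
cat > h.py <<'E'
from rig import manip
import numpy as np, cv2
from scipy.spatial.transform import Rotation as R
def ori(a):
    c,s=np.cos(a),np.sin(a)
    return R.from_matrix(np.array([[c,0,-s],[s,0,c],[0,-1,0]])).as_rotvec()
def ray(cam,u,v,z):
    K,P=cam; d=P[:3,:3]@np.array([(u-K[0,2])/K[0,0],-(v-K[1,2])/K[1,1],-1]); o=P[:3,3]
    return o+d*(z-o[2])/d[2]
def proj(cam,p):
    K,P=cam; c=P[:3,:3].T@(np.asarray(p)-P[:3,3]); return K[0,0]*c[0]/-c[2]+K[0,2], K[1,2]-K[1,1]*c[1]/-c[2]
def cam(n):
    m=manip.camera_model(n); return m["camera_matrix"],np.array(m["pose"])
def dets(qs,n):
    for q in qs: print(n,q,[(round(d['p'],2),[round(float(v),4) for v in d['xyz']]) for d in manip.boxes_of(q,n)[:5]])
E
python3 - <<'E'
from h import *
for a in (0.6,1.2):
  for p in [(0.38,0.3,0.50),(0.35,-0.15,0.42)]:
    print(a,p,manip.ik(p,ori(a)))
t=manip.read_t()
manip.movep((0.40,0.28,0.46),ori(0.6)); print(manip.read_t()-t)
c=cam("wrist"); np.savez("w1.npz",K=c[0],P=c[1]); cv2.imwrite("pics/w1.png",manip.get_image("wrist"))
dets(["chest","hatch","push_face"],"wrist")
cv2.imwrite("pics/s1.png",manip.get_image("scene"))
cs=cam("scene")
for p in [(0.4725,-0.1628,0.0378),(0.355,-0.175,0.029),(0.4,-0.133,0.035)]: print(proj(cs,p))
print(manip.read_t())
E
```

```text
0.6 (0.38, 0.3, 0.5) [ 5.57352227e-01 -2.93777381e-01  1.88375541e+00 -4.44089210e-16
  1.55161463e+00 -4.26477725e-02]
0.6 (0.35, -0.15, 0.42) [-5.46121303e-01 -5.35681271e-01  2.18467153e+00 -4.44089210e-16
  1.49260240e+00 -1.14612130e+00]
1.2 (0.38, 0.3, 0.5) [ 0.55735223 -0.29377738  1.88375541  0.          1.55161463 -0.64264777]
1.2 (0.35, -0.15, 0.42) [-0.5461213  -0.53568127  2.18467153  0.          1.4926024  -1.7461213 ]
1.2249999999999999
wrist chest [(0.61, [0.4853, 0.3109, 0.0858])]
wrist hatch [(0.71, [0.5107, 0.3408, 0.1015])]
wrist push_face [(0.92, [0.5121, 0.3403, 0.1001])]
(np.float64(328.57329054637455), np.float64(227.4205823916982))
(np.float64(379.4892010204111), np.float64(244.56642496164255))
(np.float64(350.23928727414614), np.float64(244.86282496658325))
2.525
```

View pics/w1.png

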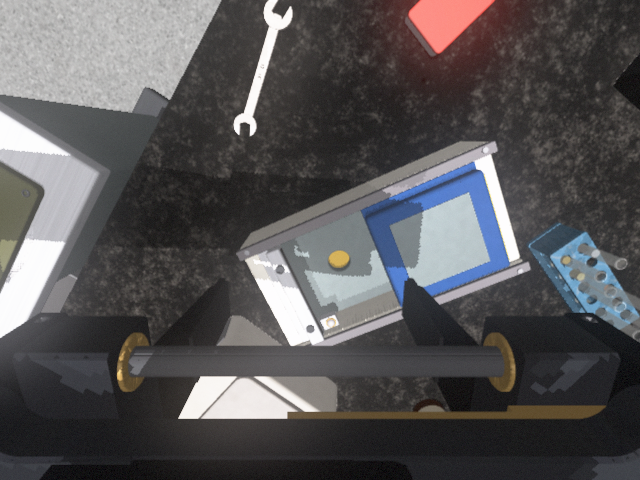

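View pics/s1.png

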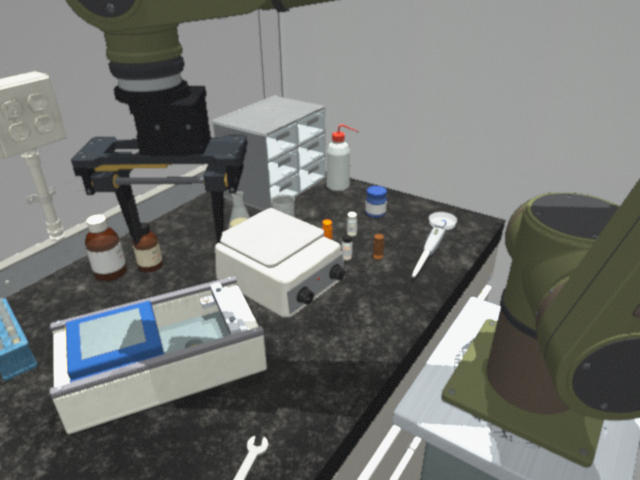

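```bash
python3 - <<'E'
import cv2
i=cv2.imread("pics/w1.png")[130:360,225:545]
cv2.imwrite("pics/w1z.png",cv2.resize(i,None,fx=2.5,fy=2.5,interpolation=cv2.INTER_CUBIC))
E
```

```text
(no output)
```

View pics/w1z.png

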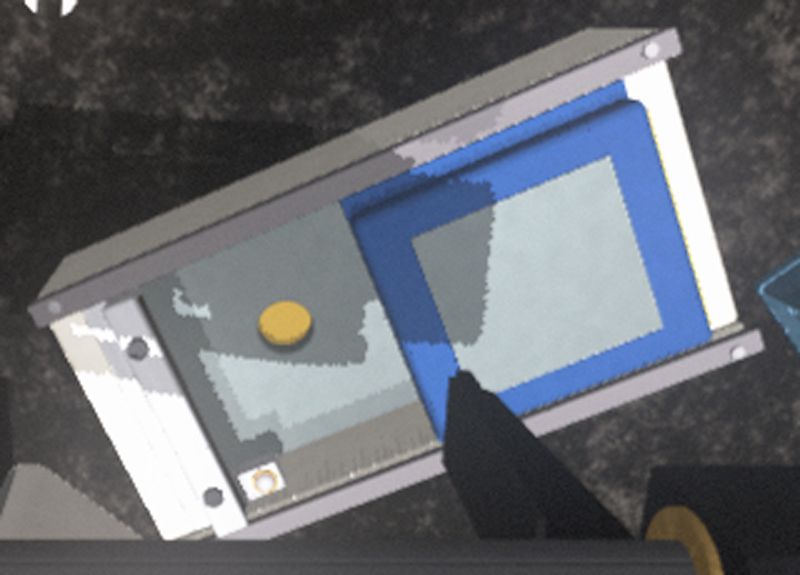

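```bash
python3 - <<'E'
from h import *
from scipy.optimize import least_squares
d=np.load("w1.npz"); c=(d["K"],d["P"])
pts=np.array([[-75,-145,87],[-75,145,87],[75,145,87],[-64,145,87],[64,145,87],[-64,-145,87],[0,-50,16]])/1e3
px=np.array([[30,303],[670,30],[763,348],[682,52],[755,330],[40,325],[285,323]])/2.5+[225,130]
def T(p,q): 
    c_,s=np.cos(p[2]),np.sin(p[2]); return np.array([p[0]+c_*q[0]-s*q[1],p[1]+s*q[0]+c_*q[1],q[2]])
f=lambda p:(np.array([proj(c,T(p,q)) for q in pts])-px).ravel()
best=min((least_squares(f,[0.48,0.32,a],loss='soft_l1') for a in np.arange(0,6.3,0.7)),key=lambda r:r.cost)
p=best.x; print(p,np.degrees(p[2])); print(f(p).reshape(-1,2).round(1))
print("pocket",T(p,[0,-.05,.016]))
# hatch: rear-top corner pixels, front-top
def inv(w): 
    c_,s=np.cos(p[2]),np.sin(p[2]); e=w[:2]-p[:2]; return [c_*e[0]+s*e[1],-s*e[0]+c_*e[1]]
for n,(x,y),z in [("front -x",(348,203),.098),("front -x top",(355,220),.098),("rear -x",(640,103),.098),("rear +x",(712,335),.098),("strip -x",(135,297),.095),("strip+x",(245,515),.095),("foot",(262,480),.074)]:
    print(n,np.round(inv(ray(c,225+x/2.5,130+y/2.5,z)),4))
np.save("chest.npy",p)
# check in scene image
cs=cam("scene"); im=cv2.imread("pics/s1.png")
for q in list(pts)+[np.array(v) for v in ([.075,-.145,.087],[.0,.145,.074],[0,-.145,.074])]:
    u,v=proj(cs,T(p,q)); cv2.circle(im,(int(round(u)),int(round(v))),2,(0,0,255),-1)
im=im[250:440,30:290]; cv2.imwrite("pics/s1c.png",cv2.resize(im,None,fx=3,fy=3))
E
```

```text
[0.48751483 0.28457246 5.72481814] 328.0079178216347
[[-2.8  1. ]
 [ 2.4 -1.5]
 [ 0.3  1.2]
 [ 0.4  0.3]
 [ 1.2 -0.1]
 [-2.2  0.9]
 [-1.5 -2.2]]
pocket [0.46102473 0.24216639 0.016     ]
front -x [-0.0634  0.0003]
front -x top [-0.0557  0.0004]
rear -x [-0.0548  0.1196]
rear +x [0.0519 0.1215]
strip -x [-0.061  -0.0968]
strip+x [ 0.0545 -0.0958]
foot [ 0.0525 -0.0856]
```

View pics/s1c.png

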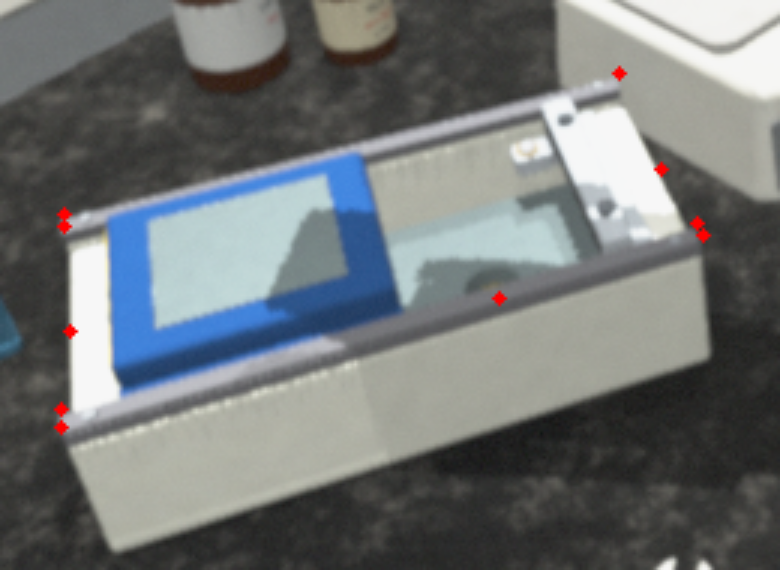

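```bash
python3 - <<'E'
from h import *
for k,(a,off) in enumerate([(1.012,-0.03),(0.3,-0.03)]):
    z=np.array([-np.sin(a),np.cos(a)]); P=np.array([0.461,0.242])+off*z
    manip.movep((P[0],P[1],0.38),ori(a)); manip.sleep(0.15)
    c=cam("wrist"); np.savez(f"w{k+2}.npz",K=c[0],P=c[1]); cv2.imwrite(f"pics/w{k+2}.png",manip.get_image("wrist"))
print(manip.read_t())
E
```

```text
4.2417
```

View pics/w2.png

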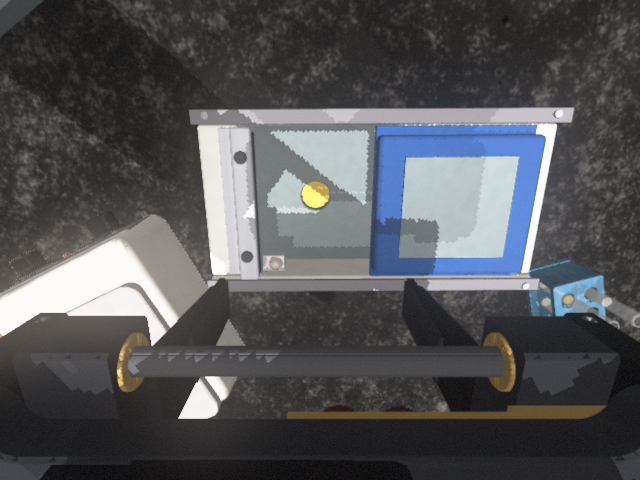

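View pics/w3.png

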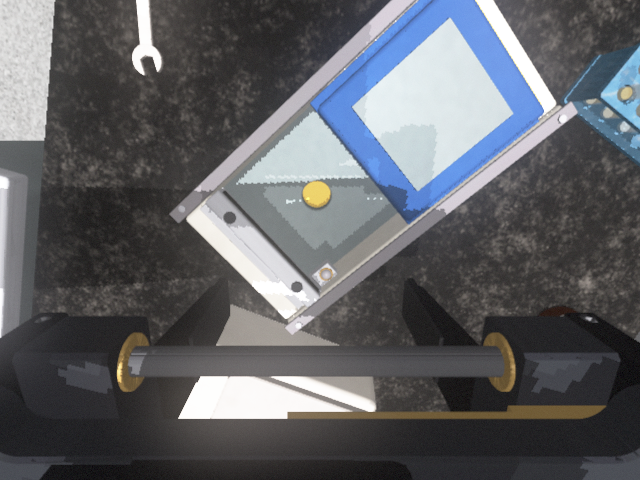

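```bash
python3 - <<'E'
from h import *
from scipy.optimize import least_squares
cs=[];yp=[]
for k in (1,2,3):
    d=np.load(f"w{k}.npz"); cs.append((d["K"],d["P"]))
    hsv=cv2.cvtColor(cv2.imread(f"pics/w{k}.png"),cv2.COLOR_BGR2HSV)
    m=cv2.inRange(hsv,(15,110,90),(35,255,255)); m[310:]=0
    n,l,st,ce=cv2.connectedComponentsWithStats(m)
    j=1+np.argmax([s[4] if 290<cc[0]<370 and 170<cc[1]<280 else 0 for s,cc in zip(st[1:],ce[1:])])
    print(k,st[j],ce[j]); b=st[j]; yp.append([b[0]+b[2]/2-.5,b[1]+b[3]/2-.5] if 0 else ce[j])
    print(" pocket ray",ray(cs[-1],*yp[-1],0.016).round(4), "expected diam px",342*.028/abs((cs[-1][1][:3,:3].T@(np.array([.461,.242,.016])-cs[-1][1][:3,3]))[2]))
ob=[]
z=lambda x,y:(225+x/2.5,130+y/2.5)
H=145
for k,q,u in [(0,(-75,-H,87),z(30,303)),(0,(-75,H,87),z(670,30)),(0,(75,H,87),z(763,348)),(0,(-64,H,87),z(682,52)),(0,(64,H,87),z(755,330)),(0,(-64,-H,87),z(40,325)),
 (1,(-75,-H,87),(190,110)),(1,(-75,H,87),(573,108)),(1,(-64,H,87),(572,121)),(1,(-64,-H,87),(191,124)),(1,(75,H,87),(537,290)),(1,(75,-H,87),(207,290)),
 (2,(-75,-H,87),(170,212)),(2,(-64,-H,87),(181,222)),(2,(75,-H,87),(293,334)),(2,(75,H,87),(577,108)),(2,(64,H,87),(567,101))]:
    ob.append((k,np.array(q)/1e3,u))
for k in range(3): ob.append((k,np.array([0,-.05,.016]),yp[k]))
def T(p,q): 
    c_,s=np.cos(p[2]),np.sin(p[2]); return np.array([p[0]+c_*q[0]-s*q[1],p[1]+s*q[0]+c_*q[1],q[2]])
def f(p):
    r=[]
    for k,q,u in ob:
        q=q.copy(); 
        if q[2]>.05: q[1]*=p[3]
        r.append(np.array(proj(cs[k],T(p,q)))-u)
    return np.array(r).ravel()
for free in (1,0):
    r=least_squares((lambda p:f(p)) if free else (lambda p:f(np.r_[p[:3],1])),[.487,.285,5.725,1],loss='soft_l1'); p=r.x
    print(p,r.cost,T(p,[0,-.05,.016]))
    if free: print(f(p).reshape(-1,2).round(1)); np.save("chest.npy",p[:3])
E
```

```text
1 [329 251  20  16 264] [338.5        258.47727273]
 pocket ray [0.4633 0.2413 0.016 ] expected diam px 21.36215760190351
2 [302 182  27  26 545] [315.01651376 194.09908257]
 pocket ray [0.4625 0.242  0.016 ] expected diam px 27.743418898902128
3 [303 181  27  26 557] [316.19210054 193.56014363]
 pocket ray [0.4621 0.2421 0.016 ] expected diam px 27.84949603554718
[0.48808735 0.28534883 5.730542   0.98688195] 19.658141722386382 [0.46184041 0.24279183 0.016     ]
[[-0.5  0.9]
 [ 0.8 -1.6]
 [-0.3  0.8]
 [-1.   0.1]
 [ 0.5 -0.5]
 [ 0.2  0.8]
 [ 0.1 -1.4]
 [ 0.5 -1.9]
 [-1.7  0.7]
 [ 0.7  0.2]
 [-0.7 -0.1]
 [ 2.8  2. ]
 [-1.1  0.3]
 [-1.9  0.2]
 [ 0.3  0.4]
 [ 0.3  5.2]
 [ 3.1  0.2]
 [-0.2 -1.5]
 [ 0.4 -0.9]
 [-0.1 -0.7]]
[0.48819672 0.28504488 5.72762149 1.        ] 37.573972555813356 [0.4618256  0.24256472 0.016     ]
```

```bash
python3 - <<'E'
from h import *
print(manip.read_t())
a=0.3
z=np.array([-np.sin(a),np.cos(a)]); P=np.array([0.40,-0.135])-0.03*z
manip.movep((P[0],P[1],0.40),ori(a)); manip.sleep(0.15)
c=cam("wrist"); np.savez(f"v1.npz",K=c[0],P=c[1]); cv2.imwrite(f"pics/v1.png",manip.get_image("wrist"))
dets(["vial_black","vial_white","jar_small"],"wrist")
for d in manip.boxes_of("vial_black","wrist"): print(proj(c,d["xyz"]))
print(manip.read_t(), manip.read_q())
E
```

```text
4.2417
wrist vial_black [(0.9, [0.3589, -0.1738, 0.0508]), (0.88, [0.4787, -0.1648, 0.0453]), (0.82, [0.41, -0.131, 0.0563])]
wrist vial_white [(0.67, [0.4461, -0.2218, 0.0366])]
wrist jar_small [(0.88, [0.4504, -0.3362, 0.0634])]
(np.float64(263.2478227627301), np.float64(221.44349994108128))
(np.float64(379.5818328158817), np.float64(245.78535336041392))
(np.float64(326.04291243628455), np.float64(196.35060983529257))
6.0667 [-5.01944524e-01 -3.61950229e-01  2.10067636e+00  1.36962626e-05
  1.40300100e+00 -8.02711152e-01]
```

View pics/v1.png

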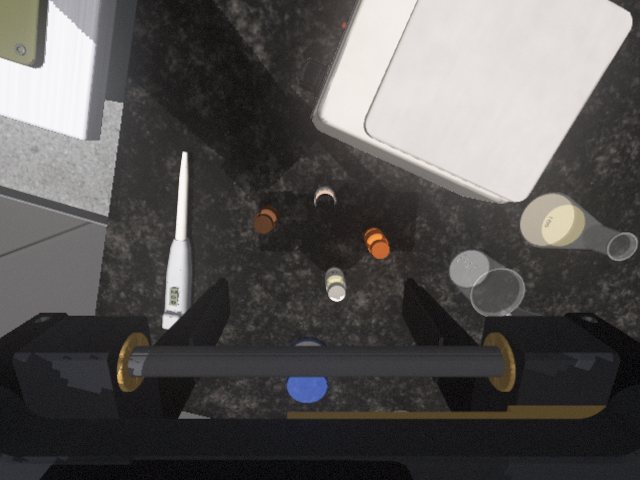

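```bash
python3 - <<'E'
import cv2
i=cv2.imread("pics/v1.png")[90:310,230:500]
cv2.imwrite("pics/v1z.png",cv2.resize(cv2.convertScaleAbs(i,alpha=2.2,beta=15),None,fx=2.7,fy=2.7,interpolation=cv2.INTER_CUBIC))
E
```

```text
(no output)
```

View pics/v1z.png

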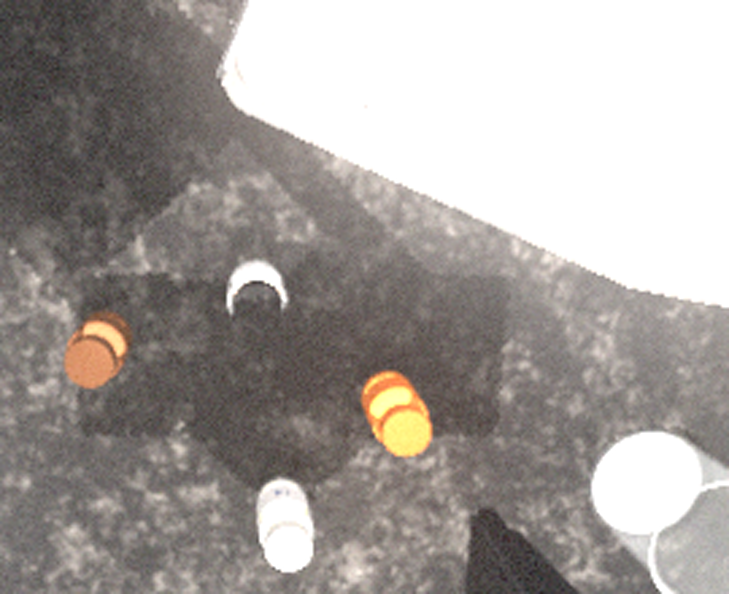

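```bash
python3 - <<'E'
from h import *
d=np.load("v1.npz"); c=(d["K"],d["P"])
Z=lambda x,y:(230+x/2.7,90+y/2.7)
for n,p,z in [("black",(257,306),.051),("brown",(92,362),.051),("orange",(406,432),.051),("white",(289,547),.051),("blackbase-top",(257,262),.0)]: print(n,ray(c,*Z(*p),z).round(4))
cs=cam("scene"); sd=cam("side")
print("nadir",proj(c,c[1][:3,3]-[0,0,.3]))
for z in (.05,.06,.07,.08,.09,.1,.11,.12):
    for n,p in (("platter",(367,128)),("corner",(318,115))):
        w=ray(c,*p,z); print(z,n,w.round(3),np.round(proj(cs,w)),np.round(proj(sd,w)))
s=cv2.imread("pics/s1.png")[190:330,200:400]; t=cv2.imread("pics/side0.png")[180:300,280:460]
cv2.imwrite("pics/sz.png",cv2.resize(s,None,fx=4,fy=4,interpolation=cv2.INTER_CUBIC)); cv2.imwrite("pics/tz.png",cv2.resize(t,None,fx=4,fy=4,interpolation=cv2.INTER_CUBIC))
E
```

```text
black [ 0.4117 -0.1385  0.051 ]
brown [ 0.3604 -0.1761  0.051 ]
orange [ 0.4794 -0.1674  0.051 ]
white [ 0.4524 -0.2251  0.051 ]
blackbase-top [ 0.4103 -0.1298  0.    ]
nadir (np.float64(315.7982689292106), np.float64(137.57772623850644))
0.05 platter [ 0.427 -0.061  0.05 ] [319. 251.] [350. 253.]
0.05 corner [ 0.381 -0.064  0.05 ] [340. 258.] [348. 262.]
0.06 platter [ 0.426 -0.062  0.06 ] [320. 247.] [351. 249.]
0.06 corner [ 0.381 -0.064  0.06 ] [340. 253.] [348. 258.]
0.07 platter [ 0.425 -0.063  0.07 ] [321. 242.] [351. 245.]
0.07 corner [ 0.381 -0.065  0.07 ] [340. 249.] [348. 253.]
0.08 platter [ 0.423 -0.063  0.08 ] [321. 238.] [351. 241.]
0.08 corner [ 0.381 -0.066  0.08 ] [341. 244.] [349. 249.]
0.09 platter [ 0.422 -0.064  0.09 ] [322. 234.] [352. 237.]
0.09 corner [ 0.382 -0.066  0.09 ] [341. 239.] [349. 245.]
0.1 platter [ 0.421 -0.065  0.1  ] [323. 229.] [352. 233.]
0.1 corner [ 0.382 -0.067  0.1  ] [341. 235.] [350. 240.]
0.11 platter [ 0.419 -0.065  0.11 ] [324. 225.] [352. 228.]
0.11 corner [ 0.382 -0.067  0.11 ] [341. 230.] [350. 236.]
0.12 platter [ 0.418 -0.066  0.12 ] [324. 220.] [353. 224.]
0.12 corner [ 0.382 -0.068  0.12 ] [341. 225.] [350. 231.]
```

View pics/sz.png

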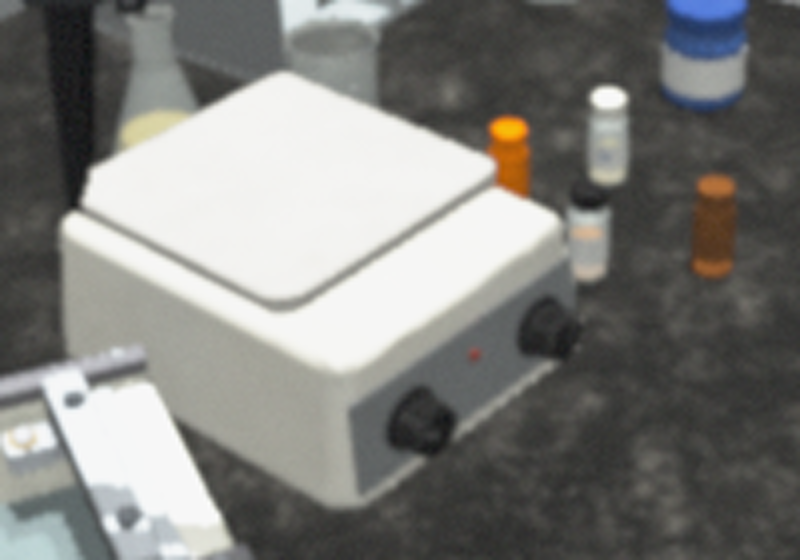

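View pics/tz.png

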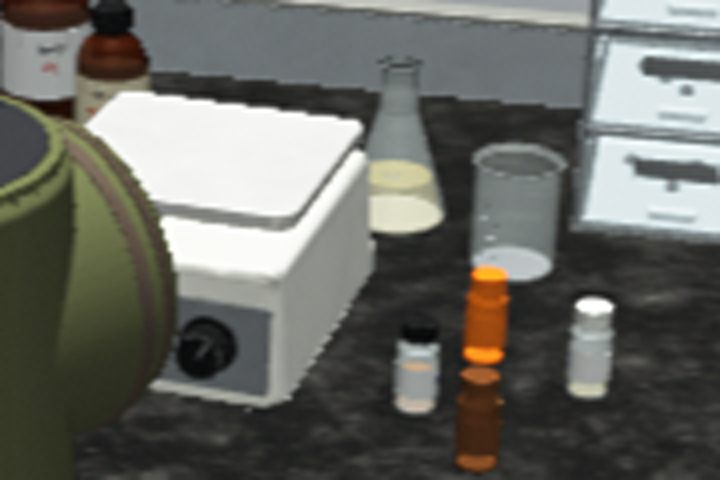

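```bash
python3 - <<'E'
from h import *
d=np.load("v1.npz"); c=(d["K"],d["P"])
Z=lambda x,y:(230+x/2.7,90+y/2.7)
print(ray(c,*Z(257,292),.041),ray(c,*Z(257,292),.036),ray(c,*Z(257,306),.051))
# edge constraints: project cap circle & shoulder for candidate centre onto image
cs=cam("scene"); sd=cam("side")
for p in [(.4115,-.1365),(.409,-.138),(.406,-.136)]:
  print(p)
  for n,c_,o in (("scene z4",cs,(200,190)),("side z4",sd,(280,180))):
    for h in (0,.051):
        u=proj(c_,(*p,h)); print("  ",n,h,((u[0]-o[0])*4,(u[1]-o[1])*4))
  u=proj(c,(*p,.051));print("  w",((u[0]-230)*2.7,(u[1]-90)*2.7))
E
```

```text
[ 0.41092002 -0.13523575  0.041     ] [ 0.41130414 -0.13600783  0.036     ] [ 0.41168864 -0.13850653  0.051     ]
(0.4115, -0.1365)
   scene z4 0 (np.float64(584.1847800071823), np.float64(266.12456874297436))
   scene z4 0.051 (np.float64(585.8839635578099), np.float64(183.23889118347108))
   side z4 0 (np.float64(413.3813779172658), np.float64(403.5014961301026))
   side z4 0.051 (np.float64(418.23169551462), np.float64(316.95016187368265))
  w (np.float64(258.20126918504076), np.float64(300.5516762861913))
(0.409, -0.138)
   scene z4 0 (np.float64(589.7690936127169), np.float64(266.2538616138306))
   scene z4 0.051 (np.float64(591.614396691961), np.float64(183.35804489264103))
   side z4 0 (np.float64(415.5371320540826), np.float64(405.98472354742376))
   side z4 0.051 (np.float64(420.433007794677), np.float64(319.2987773865343))
  w (np.float64(250.28561745914493), np.float64(302.46482259301155))
(0.406, -0.136)
   scene z4 0 (np.float64(592.6679546450921), np.float64(269.82921468749487))
   scene z4 0.051 (np.float64(594.5942323624217), np.float64(186.79976087312707))
   side z4 0 (np.float64(410.979490277188), np.float64(408.1406661445901))
   side z4 0.051 (np.float64(415.8085598462794), np.float64(321.3342275687496))
  w (np.float64(243.9780485676366), np.float64(294.70892305057197))
```

```bash
python3 - <<'E'
from h import *
x,y,a=.4105,-.137,1.02
manip.movep((x,y,.31),ori(a)); manip.sleep(.2)
print(manip.read_position().round(4),manip.read_force().round(2))
cv2.imwrite("pics/g0.png",manip.get_image("wrist"));cv2.imwrite("pics/g0s.png",manip.get_image("scene"))
ok=True
for z in (.25,.235,.226,.2175):
    manip.servo_line((x,y,z),feed=.12 if z>.24 else .05); f=manip.read_force(); print(z,f.round(2))
    if np.linalg.norm(f)>8: ok=False; break
if ok:
    manip.grasp(12); manip.sleep(.2)
    print(manip.read_opening(),manip.read_force().round(2),manip.read_position().round(4))
    cv2.imwrite("pics/g1.png",manip.get_image("wrist"));cv2.imwrite("pics/g1s.png",manip.get_image("scene"));cv2.imwrite("pics/g1t.png",manip.get_image("side"))
print(manip.read_t())
E
```

```text
[ 0.411  -0.1374  0.3114] [-0.07 -0.4   1.39]
0.25 [ 0.31  0.23 -0.11]
0.235 [-0.12 -0.49 -0.44]
0.226 [0.5  0.43 0.63]
0.2175 [ 0.    0.04 -0.53]
0.22123597082722882 [-0.25  0.3   1.19] [ 0.4105 -0.137   0.2175]
10.2917
```

```bash
python3 - <<'E'
import cv2,numpy as np
a=cv2.imread("pics/g1.png"); b=cv2.imread("pics/g1s.png")[150:390,160:480]; c=cv2.imread("pics/g1t.png")[100:340,260:580]
r=np.hstack([cv2.resize(b,(400,300)),cv2.resize(c,(400,300))]); cv2.imwrite("pics/gm.png",r)
E
```

```text
(no output)
```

View pics/gm.png

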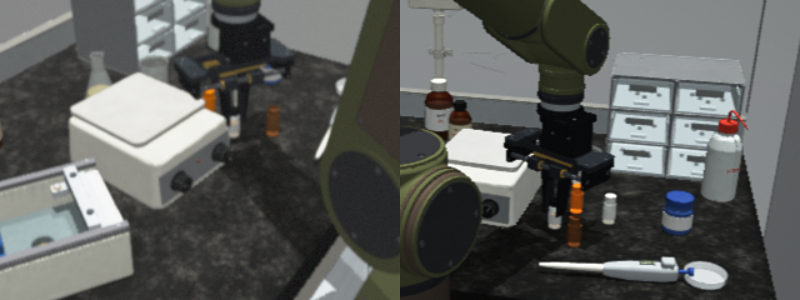

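View pics/g1.png

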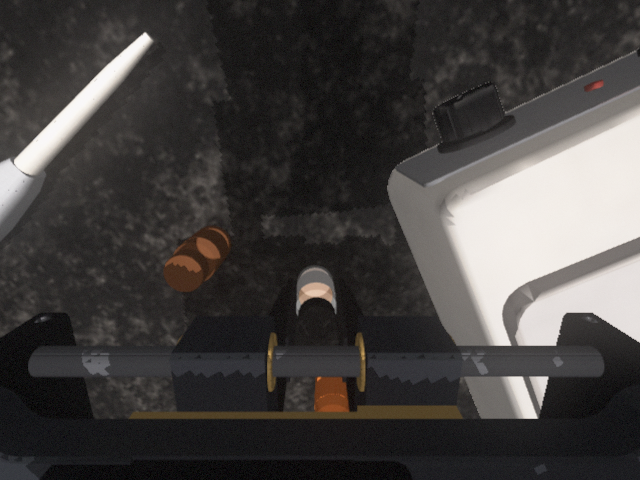

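```bash
python3 - <<'E'
from h import *
c=cam("wrist"); a=1.02; tz=np.array([-np.sin(a),np.cos(a)]); tx=np.array([np.cos(a),np.sin(a)])
w=ray(c,316,266.5,0.0); e=w[:2]-[.4105,-.137]; print("offset z of centre",e@tz-.011,"x",e@tx)
x,y=.4105,-.137
manip.servo_line((x,y,.40),feed=.25)
a2=-.553
manip.movep((.4623,.2422,.40),ori(a2)); manip.sleep(.2)
print(manip.read_opening(),manip.read_position().round(4),manip.read_force().round(2),manip.read_t())
c=cam("wrist"); np.savez("p0.npz",K=c[0],P=c[1]); cv2.imwrite("pics/p0.png",manip.get_image("wrist"));cv2.imwrite("pics/p0s.png",manip.get_image("scene"))
tz=np.array([-np.sin(a2),np.cos(a2)])
print("pocket px",proj(c,(.4623,.2422,.016)))
E
```

```text
offset z of centre -0.003550195575054432 x 0.00034236779812741924
0.22334906582414954 [0.4624 0.2418 0.4   ] [ 0.19 -0.44 -0.33] 13.4333
pocket px (np.float64(314.95772554049114), np.float64(218.18211681365085))
```

View pics/p0.png

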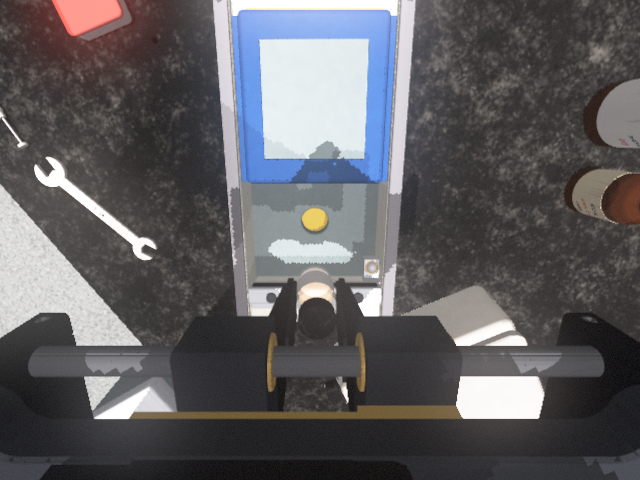

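View pics/p0s.png

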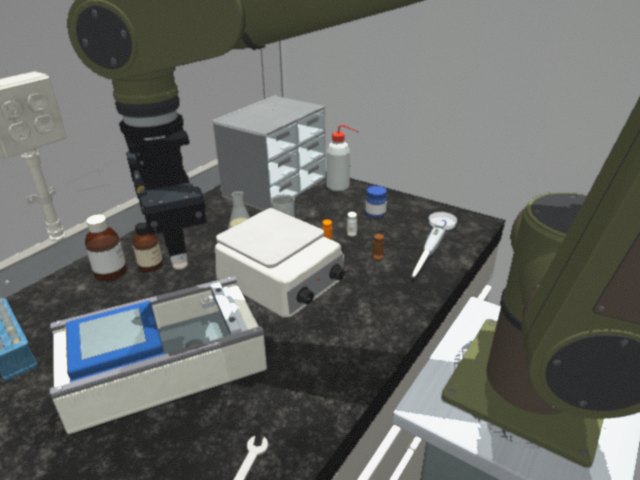

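```bash
python3 - <<'E'
from h import *
d=np.load("p0.npz"); c=(d["K"],d["P"])
im=cv2.imread("pics/p0.png")
m=cv2.inRange(cv2.cvtColor(im,cv2.COLOR_BGR2HSV),(15,110,90),(35,255,255))[190:245,280:350]
M=cv2.moments(m,True); u=(280+M['m10']/M['m00'],190+M['m01']/M['m00']); print(u,ray(c,*u,.016), M['m00'])
cv2.imwrite("pics/p0z.png",cv2.resize(cv2.convertScaleAbs(im[190:350,255:380],alpha=1.3),None,fx=4,fy=4,interpolation=cv2.INTER_CUBIC))
# expected outline of vial base centre offsets
a=-.553;tz=np.array([-np.sin(a),np.cos(a)]);tx=np.array([np.cos(a),np.sin(a)])
for o in (0,-.0035):
    b=np.array([.4624,.2418])+o*tz
    for h in (0,.038,.051):
      for s in (.011,-.011): print(o,h,s,[( (q[0]-255)*4,(q[1]-190)*4) for q in [proj(c,(*(b+s*tz),.1825+h))]])
E
```

```text
(314.44713656387665, 219.0374449339207) [0.46132594 0.24168324 0.016     ] 454.0
0 0 0.011 [(np.float64(240.00442770861832), np.float64(289.2283683103319))]
0 0 -0.011 [(np.float64(240.2992701965868), np.float64(420.1071940962188))]
0 0.038 0.011 [(np.float64(239.59795593824174), np.float64(393.8703713119521))]
0 0.038 -0.011 [(np.float64(239.96710785782238), np.float64(547.4367333939476))]
0 0.051 0.011 [(np.float64(239.41671569576556), np.float64(440.52881939958934))]
0 0.051 -0.011 [(np.float64(239.82033901454793), np.float64(603.6984073299541))]
-0.0035 0 0.011 [(np.float64(240.05255039684448), np.float64(310.58974323315033))]
-0.0035 0 -0.011 [(np.float64(240.3445510665199), np.float64(440.20710279062905))]
-0.0035 0.038 0.011 [(np.float64(239.65852454947867), np.float64(419.06677634369726))]
-0.0035 0.038 -0.011 [(np.float64(240.0233915882327), np.float64(570.850637710972))]
-0.0035 0.051 0.011 [(np.float64(239.48309476939767), np.float64(467.3633593969455))]
-0.0035 0.051 -0.011 [(np.float64(239.88168104205147), np.float64(628.4966607626848))]
```

View pics/p0z.png

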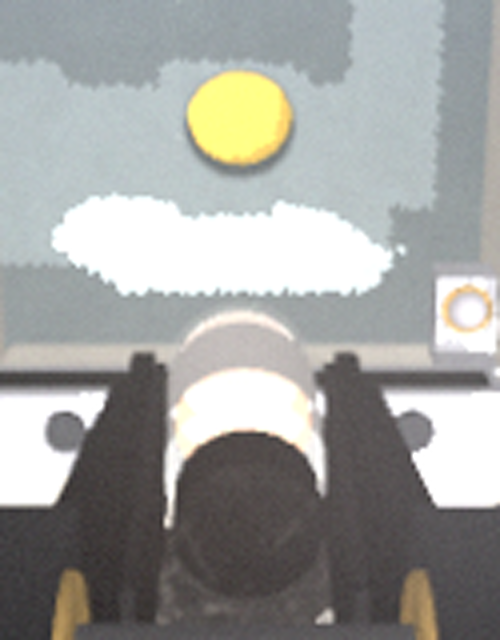

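```bash
python3 - <<'E'
from h import *
a=-.553;tz=np.array([-np.sin(a),np.cos(a)])
P=np.array([.4621,.2421])+.0012*tz
manip.servo_line((*P,.27),ori(a),feed=.2); manip.sleep(.15)
f0=manip.read_force(); print(f0.round(2),manip.read_position().round(4))
ok=True
for z in (.258,.252,.248,.2455,.243,.240,.237,.2345):
    manip.servo_line((*P,z),feed=.04); f=manip.read_force()-f0; print(z,f.round(2))
    if np.linalg.norm(f)>4: ok=False; break
cv2.imwrite("pics/p1.png",manip.get_image("wrist"));cv2.imwrite("pics/p1s.png",manip.get_image("scene"))
print(ok,manip.read_opening(),manip.read_t())
E
```

```text
[0.38 0.56 0.7 ] [0.4635 0.2434 0.272 ]
0.258 [-0.35  0.34  0.56]
0.252 [ 0.18 -0.06 -0.48]
0.248 [-0.63 -0.25 -0.14]
0.2455 [-0.63 -0.28 -0.64]
0.243 [-0.08 -0.05 -1.52]
0.24 [-1.05 -0.82  0.14]
0.237 [-0.6  -1.38 -1.65]
0.2345 [-0.58 -1.02 -1.69]
True 0.22658606300560777 16.8333
```

View pics/p1.png

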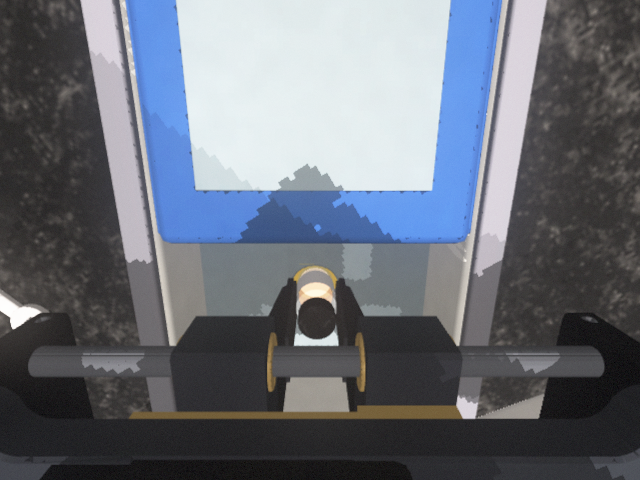

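```bash
python3 - <<'E'
from h import *
a=-.553;tz=np.array([-np.sin(a),np.cos(a)])
P=np.array([.4621,.2421])+.0005*tz
manip.servo_line((*P,.2342),feed=.02); print(manip.read_force().round(2))
manip.release(); manip.sleep(.1); print(manip.read_force().round(2),manip.read_opening())
manip.servo_line((*P,.30),feed=.12); manip.sleep(.2); print(manip.read_force().round(2),manip.read_t())
cv2.imwrite("pics/p2.png",manip.get_image("wrist"));cv2.imwrite("pics/p2s.png",manip.get_image("scene")[150:450,20:420])
E
```

```text
[ 0.84 -1.04  0.07]
[ 0.43 -0.24 -0.91] 0.9993901916934061
[ 0.26  0.63 -0.23] 19.3583
```

View pics/p2.png

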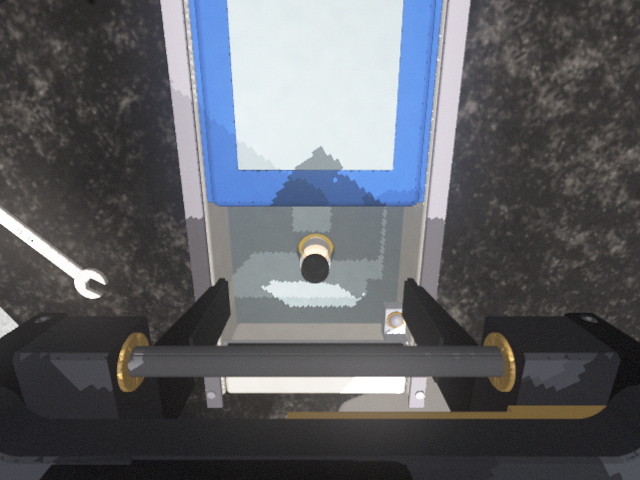

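View pics/p2s.png

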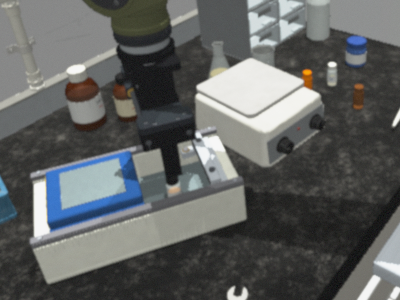

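```bash
cat > push.py <<'E'
from h import *
p=np.load("chest.npy"); yaw=p[2]; cy=np.array([-np.sin(yaw),np.cos(yaw)]); A=yaw-2*np.pi
O=np.array([.4622,.2421])+.05*cy
def pos(y,z): return (*(O+y*cy),z)
E
python3 - <<'E'
from push import *
manip.servo_line(pos(-.05,.37),feed=.3)
manip.grasp(10)
manip.movep(pos(.165,.33),ori(A))
manip.servo_line(pos(.165,.274),feed=.15); manip.sleep(.2)
print(manip.read_position().round(4),manip.read_force().round(2),manip.read_opening(),manip.read_t())
cv2.imwrite("pics/h0.png",manip.get_image("wrist"));cv2.imwrite("pics/h0s.png",manip.get_image("scene")[150:450,20:420])
E
```

```text
[0.5755 0.4253 0.2761] [-0.33 -0.21 -0.17] 0.004686099415657809 22.95
```

View pics/h0s.png

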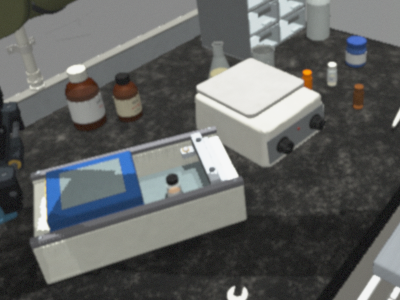

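```bash
python3 - <<'E'
from push import *
f0=manip.read_force()
def F(): return -0+float((manip.read_force()-f0)[:2]@cy)
y=.165; t0=manip.read_t(); n=0
manip.servo_line(pos(.138,.273),feed=.08); y=.138
log=[]
stop=False
while y>.075:
    y-=.004; manip.servo_line(pos(y,.273),feed=.05); f=F(); log.append((round(y,4),round(f,1)))
    if f>13: stop=True; break
print(log,manip.read_t()-t0,manip.read_t()); print(manip.read_position().round(4))
cv2.imwrite("pics/h1s.png",manip.get_image("scene")[150:450,20:420])
E
```

```text
[(0.134, -0.2), (0.13, 2.9), (0.126, 2.7), (0.122, 2.9), (0.118, 1.9), (0.114, 2.3), (0.11, 1.6), (0.106, 1.5), (0.102, 2.2), (0.098, 2.4), (0.094, 2.3), (0.09, 1.7), (0.086, 2.2), (0.082, 3.4), (0.078, 3.0), (0.074, 2.3)] 4.491699999999998 27.5417
[0.5272 0.3475 0.273 ]
```

View pics/h1s.png

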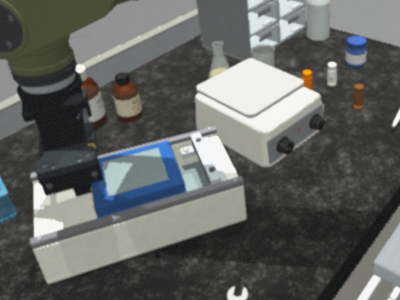

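```bash
python3 - <<'E'
from push import *
def F(): return float(np.mean([manip.read_force()[:2]@cy for _ in range(1)]))
y=.074; log=[]; f=0; t0=manip.read_t()
while y>.010 and manip.read_t()<52:
    step=.002 if y>.055 else .0005
    if f>10: step=.0003
    y-=step; manip.servo_line(pos(y,.273),feed=.03 if y>.055 else .01); f=F()
    ya=float((manip.read_position()[:2]-O)@cy)
    log.append((round(y,4),round(ya,4),round(f,1)))
    if f>15: break
y_stop=y
manip.servo_line(pos(y+.02,.273),feed=.05)
for l in log: print(l)
print(manip.read_force().round(2),manip.read_t())
cv2.imwrite("pics/h2.png",manip.get_image("wrist"));cv2.imwrite("pics/h2s.png",manip.get_image("scene")[150:450,20:420])
E
```

```text
(0.072, 0.072, 4.2)
(0.07, 0.0699, 3.8)
(0.068, 0.0679, 3.3)
(0.066, 0.0659, 3.4)
(0.064, 0.0639, 2.7)
(0.062, 0.0619, 3.7)
(0.06, 0.0599, 3.5)
(0.058, 0.0579, 4.6)
(0.056, 0.0559, 3.7)
(0.054, 0.0539, 4.5)
(0.0535, 0.0535, 3.9)
(0.053, 0.053, 4.1)
(0.0525, 0.0525, 4.3)
(0.052, 0.052, 3.7)
(0.0515, 0.0515, 4.1)
(0.051, 0.051, 4.2)
(0.0505, 0.0505, 4.7)
(0.05, 0.05, 3.7)
(0.0495, 0.0495, 4.2)
(0.049, 0.049, 4.2)
(0.0485, 0.0485, 4.1)
(0.048, 0.048, 4.9)
(0.0475, 0.0475, 4.1)
(0.047, 0.047, 3.9)
(0.0465, 0.0465, 4.3)
(0.046, 0.046, 5.2)
(0.0455, 0.0457, 5.8)
(0.045, 0.0453, 7.5)
(0.0445, 0.045, 8.7)
(0.044, 0.0446, 9.0)
(0.0435, 0.0441, 7.6)
(0.043, 0.0435, 7.6)
(0.0425, 0.043, 7.3)
(0.042, 0.0424, 6.5)
(0.0415, 0.0419, 7.1)
(0.041, 0.0413, 7.6)
(0.0405, 0.0408, 6.4)
(0.04, 0.0402, 6.4)
(0.0395, 0.0396, 5.3)
(0.039, 0.0391, 5.9)
(0.0385, 0.0385, 5.9)
(0.038, 0.038, 4.1)
(0.0375, 0.0377, 7.0)
(0.037, 0.0375, 8.0)
(0.0365, 0.0372, 9.9)
(0.036, 0.037, 12.0)
(0.0357, 0.0369, 12.8)
(0.0354, 0.0367, 13.1)
(0.0351, 0.0366, 14.9)
(0.0348, 0.0364, 15.4)
[-0.41 -0.02 -0.  ] 40.7417
```

View pics/h2.png

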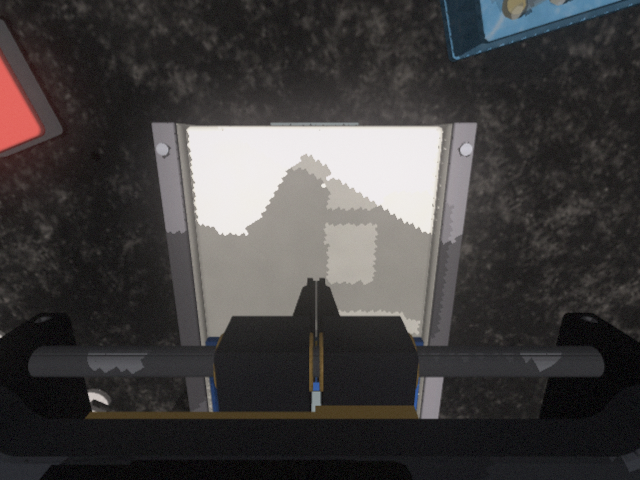

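View pics/h2s.png

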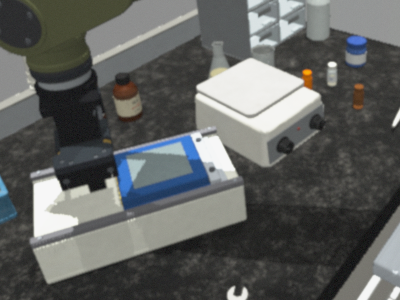

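```bash
python3 - <<'E'
from push import *
manip.servo_line(pos(.075,.273),feed=.15)
manip.servo_line(pos(.075,.42),feed=.3)
manip.sleep(.3)
c=cam("wrist"); cv2.imwrite("pics/e.png",manip.get_image("wrist")); cv2.imwrite("pics/es.png",manip.get_image("scene"))
cv2.imwrite("pics/et.png",manip.get_image("side"))
dets(["hatch","vial_white","jar_small","vial_black"],"scene"); print(manip.read_t(),manip.read_force().round(2))
for q in ((-.056,.0265,.098),(.056,.0265,.098),(-.056,-.0985,.098),(.056,-.0985,.098)):
    print(proj(c,pos(q[1],q[2])+q[0]*np.array([np.cos(yaw),np.sin(yaw),0])))
E
```

```text
scene hatch [(0.82, [0.4566, 0.2626, 0.0988]), (0.34, [0.4625, 0.3148, 0.076])]
scene vial_white [(0.69, [0.4716, 0.3154, 0.0747]), (0.62, [0.4439, -0.2172, 0.0311])]
scene jar_small [(0.85, [0.4464, -0.3233, 0.0427])]
scene vial_black [(0.79, [0.3536, -0.1714, 0.0296]), (0.58, [0.471, -0.1595, 0.0391])]
42.4167 [-0.12 -0.27  0.29]
(np.float64(256.94029304776274), np.float64(282.338559165953))
(np.float64(374.91795459817075), np.float64(282.2862864247043))
(np.float64(263.0919778338814), np.float64(391.0660776483348))
(np.float64(368.938509540323), np.float64(391.0561375550507))
```

View pics/e.png

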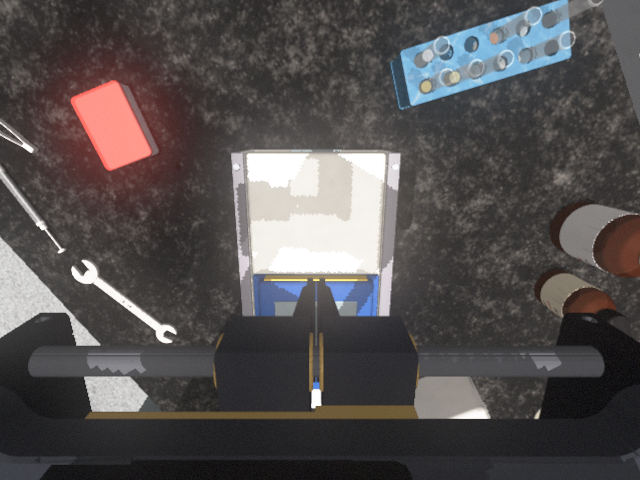

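View pics/es.png

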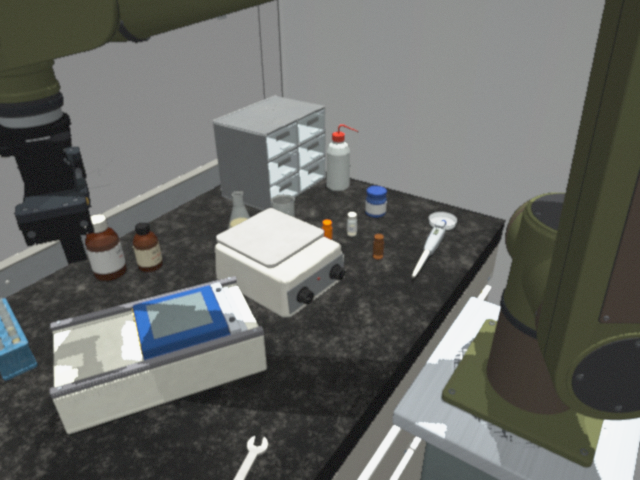

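```bash
python3 - <<'E'
from push import *
manip.movep(pos(-.14,.42),ori(A)); manip.sleep(.2)
im=manip.get_image("wrist"); cv2.imwrite("pics/e2.png",im); print(manip.read_t())
E
```

```text
43.5333
```

View pics/e2.png

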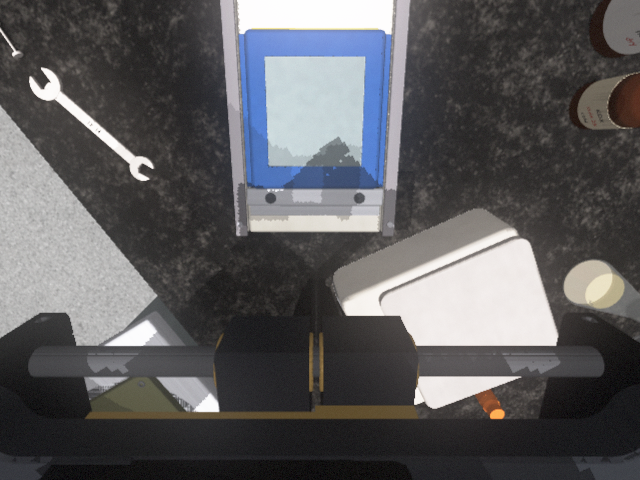

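The hatch's front edge (v ≈ 188) sits flush against the metal strip, with no gap across its width. It has stayed shut with the robot clear of it.

```bash
python3 - <<'E'
from rig import manip
manip.close_job(); print(manip.read_t())
E
```

```text
the job is handed in; nothing more can be done
the job is handed in; nothing more can be done
```

The black-capped vial is standing upright in the pocket, the hatch is shut and held by its catch, and the job is handed in at about 43.5 s of the 64 s allowed.

- **Vial:** It went into the pocket with side forces of about 1.5 N or less. The pictures after release showed it upright, with the yellow floor visible around it. I could not see it once the hatch had closed over it.
- **Hatch:** I pushed it with the closed fingertips, without gripping. The force ran at 2–5 N while it slid, rose to about 9 N at the catch bump, dropped, then climbed firmly to 15.4 N. I stopped there and backed off.
- **Last checks:** With the arm clear, the hatch had not sprung back, and its front edge was flush against the closing strip. The white-capped vial and blue jar still read at their starting positions, within a few millimetres.
- **Disagreements:**
  - The chest rails looked about 1% shorter in the pictures than the given 290 mm.
  - The vial's cap and base gave slightly different positions in the grip, by about 2–4 mm. I used a value in between, and the vial fitted.
  - In the last check the network also reported a white vial, wrongly, on the empty chest deck. The pictures show nothing there.

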